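# Find the hidden catch on a salvaged dash panel and open its stowage cover

### The arm

A 6-joint arm with a two-finger parallel gripper is mounted at the origin on the work surface. World frame = base frame: x ahead of the robot, y to its left, z up, the work surface at z = 0. Lengths are in mm, angles in rad, forces in N, time in s.
With the tool pointing down it reaches from about 350 to 775 mm from the base axis. Payload 7.3 kg.
Tool frame: the origin (TCP) lies between the finger pads; the fingertips stand 22 mm ahead of it and the grasp point (between the pads) lies 3 mm ahead of it; z points along the fingers, x is the direction in which the jaws open and shut, and the axes are right-handed (so a half turn about z gives the same grasp; the last joint's range is limited). The gripper opens to 92 mm and grips with 3 to 60 N. Pads are 19 mm wide; open, the fingers measure 130 mm over their backs; the gripper's body (75 mm by 190 mm) begins 47 mm behind the grasp point.
Start: joints at [-1.489, 0.342, 1.524, -0, 1.275, -0.146], TCP at [118.585, -511.449, 248.741] pointing down, gripper open.
Joint ranges: [-2.53, 2.53], [-0.77, 2.02], [0.04, 2.7], [-1, 4.14], [0.28, 2.66], [-3.11, 3.11]. Speed limits (rad/s): [2.57, 2.57, 3.14, 3.14, 3.14, 3.14].

### API

Orientations are given as [roll, pitch, yaw] about the fixed x, y, z axes, in that order (R = Rz(yaw) Ry(pitch) Rx(roll)).
In Python, from plant import * gives the robot as it stands. The module is installed in compiled form; this text tells all that it offers.
- The arm moves only by the shell command python3 -m handwheel 'ROWS' [OPENING]. ROWS is a JSON object of lists of equal length, an entry for each row: "translation": the shift along the world's x, y, z in units of 15 cm (1.0 is 15 cm), a list of three; "twist": the turn about the world's z in units of 90 degrees (1.0 is 90 degrees). In form: {"translation": [[tx, ty, tz], ...], "twist": [twist, ...]}. A call has exactly 8 rows; each row shifts and turns the pose as measured when the row begins; what a row does not reach is not made up. A row lasts 1/8 s, in which the tool goes at most 62.5 mm and 10.7 degrees, less where a joint would pass 70% of its speed; a pose out of reach is approached as far as the arm can. A call with a number of a shift or a turn outside -1 to 1 is refused whole. A call with a gripper value outside its range is refused whole. OPENING is the closure in counts, from 0 (fully open) to 255 (shut), set as the call begins (- or left out, the last holds). The fingers move at their own pace and stop on an object; the grip force is fixed at half the most. Time passes only in rows, so rows that do not move let the fingers close, or fill a call up. It gives the time, the measured TCP pose, the force and the opening at its end, in the units of the state.
- get_obs(): the state, without advancing time (a new reading comes with each control period).
- capture(name): name is "scene" or "top" or "wrist"; returns a dict with "img" (384x512x3 uint8, red, green, blue), "vertical_fov" (degrees; the focal length in pixels is half the picture's height over the tangent of half this angle, whatever the lens; pixels are square), "cx", "cy" (the principal point, pixels), "world_from_camera" (4x4, takes a point from camera to world coordinates). Camera axes: x right, y up, looking along -z (the intrinsics and any distortion apply to the point x, -y, -z); pixel columns grow to the right and rows downward; lengths in mm; the calibration is good to about 2 mm. A picture is of the moment at which its call begins. There is no depth.
- close_job(): hands the job in, once; it reports no verdict.
Trained networks look in the newest picture that a camera, given by its name, has taken for a name from the list of things; names that differ only in an ending like _2 or _b are one class to them, and where a whole thing is asked for, a point or a joint stands for the part that bears it (a point fixed in the world has none). Each returns a list of dicts, best first, with "score" (0 to 1); they miss things now and then, are a little off and sometimes report something else, mostly with a low value. They report only what shows in the picture. A call takes as long as a camera call.
- search_frame(camera, label): "position" ([x, y, z] in mm, in the coordinates of the camera as it stood for that picture, good to about 4 mm: the middle of the surface that is visible of it).
- spot_point(camera, label): "position" ([x, y, z] in mm, in the coordinates of the camera as it stood for that picture, good to about 4 mm: a listed point, or the origin of a listed thing).
The state is a dict: "time": time; "joint_positions": joint angles; "dq": joint speeds; "tau": joint torques, N m; "tool_pos": TCP position; "tcp_rot": TCP orientation; "contact_force": force on the tool from outside, world axes, zero at the start; "moment": the same for the moment, N m; "grip_width": finger opening in mm.
Only numpy, scipy, OpenCV 4.12 (cv2) and the standard library are available. Lean on these libraries where they do the work, as an engineer would, in place of code of your own. Each camera call takes 0.05 s, during which the arm holds its last target.

### The job

Show the customer that the stowage tray in the dashboard panel still works: feel lightly along the silver trim strip between the air vents for the flush catch button, press it in so that the black cover springs ajar, then push the cover by its bright rib fully back until it stops. Do it all with the fingertips and without heavy pressing, which would crack the old plastic: pick nothing up and leave the loose parts where they lie. Finish with the button let out again, the tray fully open and the hand clear.

Things in the scene. Friction and masses are not known exactly. Their poses are not given: they have to be found in the camera images.
- fascia: Charcoal dashboard panel lying face up, fixed; 380 mm in its x, 480 mm in its y (350 by the knobs); flat face 95 mm above the table. Origin on the table under the middle of the silver trim strip; x runs from the strip across the tray to the three heater knobs (away from the robot), y along the strip, z up. Pods beside strip and tray (|y| over 100 mm) are 6 mm above the face, their square louvred vents up to 17 mm.
- strip_mid (a point): Middle of the silver strip, on its face; axes as the panel's. Strip 52 mm in x, seen from y -100 to +100 mm, rigid, flush with the face. In it the catch button: flat, 40 mm (x) by 56 mm (y), same silver, thin dark gap round it in an opening 42 x 58 mm, its top 2 mm below the strip. Its middle is at x = 0 and anywhere from y = -65 to +65 mm, not reported: feel or look for it.
- tray_mid (a point): Middle of the tray opening, level with the face, 102 mm in panel x from the strip's middle. Opening 128 mm (panel x 38 to 166 mm) by 172 mm (y), 60 mm deep, shut by the black cover at the start. Behind it, from x = 166 mm, the heater deck is 8 mm above the face; its knobs, 46 mm across, rise 26 mm above the face at panel x = 240 mm.
- catch (a joint): How far the catch button is pressed in (m): 0 out, 0.005 fully down, that is 7 mm below the strip. A spring pushes it back: it starts to give at 3 N and takes about 5 N fully down; at about 3 mm it frees the cover.
- cover (a joint): How far the tray cover has slid towards the knobs (m): 0 shut and held by the catch, 0.115 fully back at its stop. Freed, a spring slides it to about 0.045 within a second; from there it stays wherever it is left and slides with 1 to 5 N.
- cover_rib (a point): Top middle of the cover's bright finger rib, a bar 8 mm thick (x), 100 mm long (y), 10 mm high near the cover's leading edge. This point is 104 mm above the table, at panel x = 45 mm shut, 160 mm fully back; it moves with the cover. The cover is a black plate 171 mm wide, its top 1 mm below the face; its leading edge is 6 mm before this point.
- tail_lamp: Loose rear lamp, red and amber lens on a black base, 160 x 85 x 46 mm; origin at the middle of its underside. Leave it.
- round_lamp: Loose round red lamp on a bright base, 92 mm across, 44 mm high; origin at the middle of its underside. Leave it.
- mirror: Loose black door mirror lying glass up, about 210 x 105 x 57 mm; origin under the middle of the glass. Leave it.
- door_handle: Loose bright door handle, 166 mm long, 18 mm high; origin on the table midway between its round feet. Leave it.
- bolt_jar: Loose jar of bolts, 68 mm across, 85 mm high; origin at the middle of its underside. Leave it.
- side_lamp: Small amber side lamp, 34 x 66 x 26 mm, lying on the panel beside the heater knobs; origin at the middle of its underside. Leave it.

How it is judged (in metres and radians):
On the way, in this order (a step that is already met when the one before it is completed fails the run):
1. the catch button is pressed in (at least 2 mm) (value of joint catch above 0.002 m), for 0.04 s.
2. the cover is pushed fully back (value of joint cover above 0.109 m), for 0.1 s.
At the end, for the whole second after the job is handed in: The cover rests fully back (within 6 mm of its stop), the catch button is out again (within 1 mm), and every loose part is within 20 mm of where it lay (value of joint cover above 0.109 m and velocity of joint cover between -0.01 and 0.01 m/s and value of joint catch below 0.001 m and distance of each of tail_lamp, round_lamp, mirror, door_handle, bolt_jar, side_lamp from where it was at the start of the episode below 0.02 m); the robot touches nothing.
It fails at once if a loose part is shoved, lifted or carried off (moved over 20 mm) (distance of any of tail_lamp, round_lamp, mirror, door_handle, bolt_jar, side_lamp from where it was at the start of the episode above 0.02 m).
It fails at once if the fingers press on the dashboard panel with more than 45 N (contact force between the fingers and fascia above 45 N).
It also fails if it takes over 45 s, if anything falls off the work surface, if the arm or the gripper's body presses on something with over 40 N, if the wrist force passes 120 N, or if a joint passes its speed limit or range.

## Working session

There is one attempt and no reset: what is moved stays moved. The work goes in short steps, Python scripts to look and compute and a shell command to move; the robot and the scene stay as the last step left them, time stands still between calls to the robot, and variables do not carry over. Pictures are saved under pics/ and viewed, and the job is handed in when it is done.

```bash
mkdir -p pics; cat > h.py <<'E'
from plant import *
import numpy as np, cv2
def snap(n,f):
    c=capture(n); cv2.imwrite('pics/'+f,c['img'][:,:,::-1]); return c
def w(c,p): return (c['world_from_camera']@np.r_[p,1])[:3]
E
python3 - <<'E'
from h import *
print(get_obs())
for n in ['top','scene']:
    c=snap(n,n+'1.png'); print(n,c['vertical_fov'],c['cx'],c['cy'],{k:v for k,v in c.items() if k not in('img','world_from_camera')}); print(c['world_from_camera'].round(3))
    for l in ['fascia','strip_mid','tray_mid','cover_rib','side_lamp','catch']:
        if l!='catch':
            for r in spot_point(n,l)[:2]: print(l,'pt',w(c,r['position']).round(1),r['score'])
        for r in (search_frame(n,l) if l in('catch','cover_rib') else [])[:2]: print(l,'fr',w(c,r['position']).round(1),r['score'])
E
```

```text
{'time': 0.0, 'joint_positions': array([-1.48899513e+00,  3.42712986e-01,  1.52503256e+00, -1.65536314e-05,
        1.27538354e+00, -1.45992316e-01]), 'dq': array([ 0.00132533, -0.00109858, -0.00170468,  0.00089777,  0.00235926,
       -0.00235048]), 'tau': array([-2.16379199e-04, -4.31241381e+01, -2.44218940e+01,  7.16595096e-02,
        5.59638196e-02, -1.44142487e-04]), 'tool_pos': array([ 118.54983852, -511.05268602,  248.04456236]), 'tcp_rot': array([-3.14138480e+00,  1.52239541e-03, -1.34299783e+00]), 'contact_force': array([-0.53891638, -0.8176659 ,  0.16240349]), 'moment': array([-0.07731048, -0.03554086,  0.03942752]), 'grip_width': 92.20188611271145}
top 49.619244350098974 258.12503401511435 187.08279235687806 {'vertical_fov': 49.619244350098974, 'cx': 258.12503401511435, 'cy': 187.08279235687806}
[[ 2.100000e-02  9.830000e-01 -1.810000e-01  3.202580e+02]
 [-1.000000e+00  2.000000e-02 -5.000000e-03 -1.484200e+01]
 [-1.000000e-03  1.810000e-01  9.840000e-01  1.420064e+03]
 [ 0.000000e+00  0.000000e+00  0.000000e+00  1.000000e+00]]
fascia pt [490.5  47.8  -1.8] 0.88
strip_mid
[... 197 characters left out ...]
.3 215.7 103.3] 0.68
side_lamp pt [534.2  51.1 105.6] 0.28
catch fr [482.7 105.6  95. ] 0.5
scene 43.01759052698725 260.29519329269954 194.3483985249615 {'vertical_fov': 43.01759052698725, 'cx': 260.29519329269954, 'cy': 194.3483985249615}
[[-5.860000e-01 -5.360000e-01  6.080000e-01  1.538363e+03]
 [ 8.100000e-01 -3.880000e-01  4.390000e-01  7.130610e+02]
 [ 1.000000e-03  7.500000e-01  6.610000e-01  1.148395e+03]
 [ 0.000000e+00  0.000000e+00  0.000000e+00  1.000000e+00]]
fascia pt [488.9  50.5  -3. ] 0.95
cover_rib pt [533.1  57.2 101.1] 0.95
cover_rib pt [639.3 442.7   1. ] 0.37
cover_rib fr [587.8  62.1  91. ] 0.72
side_lamp pt [642.4 442.9  -1.5] 0.52
side_lamp pt [735.7 215.6 101. ] 0.5
```

View pics/top1.png

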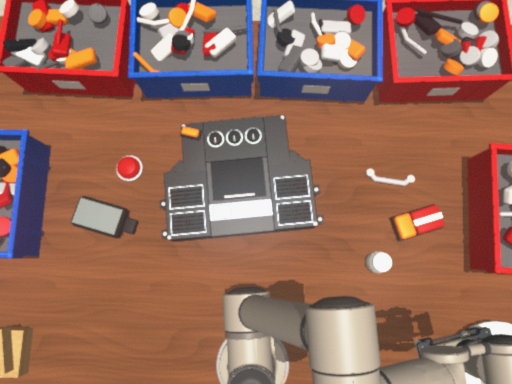

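View pics/scene1.png

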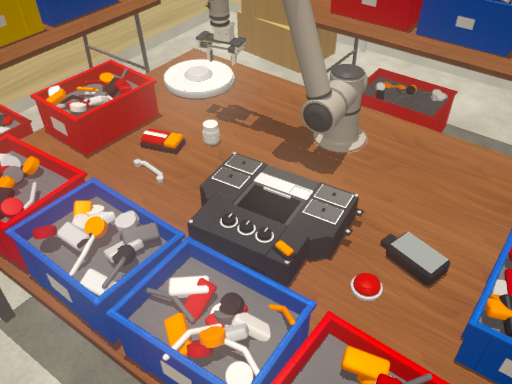

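```bash
python3 - <<'E'
import cv2
i=cv2.imread('pics/top1.png')[100:330,150:350]
cv2.imwrite('pics/top1c.png',cv2.resize(i[60:200,10:180],None,fx=4.5,fy=4.2,interpolation=cv2.INTER_CUBIC))
E
```

```text
(no output)
```

View pics/top1c.png

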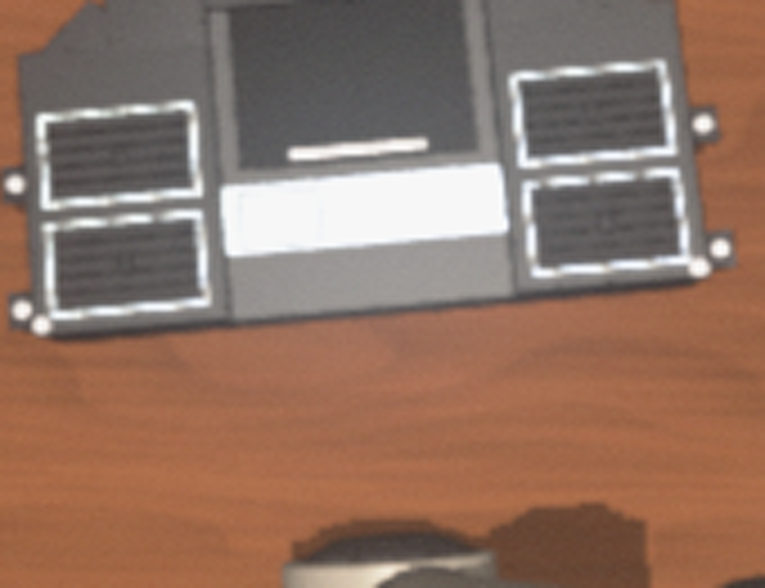

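Top view: the white strip runs at about (210–273, 200–220) px. Faint gap lines near its left end, at crop x≈238 and 322, put the button near panel y≈+59. Next I'll measure the strip and button precisely.

```bash
cat >> h.py <<'E'
def ray(c,u,v,z):
    f=192/np.tan(np.radians(c['vertical_fov']/2)); d=np.array([(u-c['cx'])/f,-(v-c['cy'])/f,-1.])
    T=c['world_from_camera']; d=T[:3,:3]@d; o=T[:3,3]; return o+d*(z-o[2])/d[2]
E
python3 - <<'E'
from h import *
c=snap('top','top2.png'); g=cv2.cvtColor(c['img'],cv2.COLOR_RGB2GRAY)
m=(g>200).astype('uint8'); n,l,s,ce=cv2.connectedComponentsWithStats(m)
k=l[208,245]; ys,xs=np.where(l==k); print(s[k])
P=np.array([ray(c,x,y,95) for x,y in zip(xs,ys)])[:,:2].astype('float32')
r=cv2.minAreaRect(P); print(r)
print(g[205:222,205:250])
for l in ['tail_lamp','round_lamp','mirror','door_handle','bolt_jar','side_lamp']:
    for q in spot_point('top',l)[:1]: print(l,w(c,q['position']).round(1),q['score'])
E
```

```text
[ 209  199   64   22 1058]
((489.6268615722656, 47.51234436035156), (55.11817169189453, 201.38546752929688), 6.645653247833252)
[[146 119 117 133 220 245 246 247 245 244 245 245 245 246 246 245 246 245
  244 244 242 242 244 244 243 246 247 247 247 247 247 247 247 247 247 247
  247 247 247 247 247 247 247 247 247]
 [138 122 117 134 228 247 247 246 237 242 244 245 244 245 247 247 247 247
  247 247 247 247 247 247 247 247 247 247 247 247 247 247 247 247 247 247
  247 247 247 247 247 247 247 247 247]
 [123 122 120 137 228 247 247 246 242 247 247 247 247 247 247 247 247 247
  247 247 247 247 247 247 247 247 246 247 247 247 247 247 247 247 247 247
  247 247 247 247 247 247 247 247 247]
 [122 122 123 131 226 247 247 245 242 247 247 247 247 247 247 247 247 247
  247 247 247 247 247 247 247 247 246 247 247 247 247 247 247 247 247 247
  247 247 247 247 247 247 247 247 247]
 [124 124 125 133 226 247 247 245 240 247 247 247 247 247 247 247 247 247
  247 247 247 247 247 247 247 247 245 247 247 247 247 247 247 247 247 247
  247 247 247 247 247 247 247 247 247]
 [139 123 121 134 225 247 247 245 241
[... 1725 characters left out ...]
 226 222 213 213 214 210 191 185 174 173 171 166 162 161 160 162 159
  157 153 155 153 155 154 154 155 154]
 [238 154 126 124 128 198 240 242 237 230 222 213 214 205 193 182 170 168
  168 163 161 158 158 156 156 153 152 152 152 152 151 152 154 152 153 154
  154 152 154 154 154 154 154 153 154]
 [239 152 124 125 116 128 162 164 163 160 157 156 152 153 151 149 149 147
  149 147 148 150 150 150 149 151 150 151 152 151 153 154 151 152 153 153
  154 152 154 152 153 154 153 154 155]]
tail_lamp [ 469.8 -546.2   -1.9] 0.73
round_lamp [636.7 446.4  -3. ] 0.84
mirror [463.9 523.1   1.5] 0.64
door_handle [ 631.3 -462.7   -3.1] 0.61
bolt_jar [ 333.7 -404.5   -0.9] 0.58
side_lamp [740.5 218.4 101.9] 0.74
```

```bash
python3 - <<'E'
from h import *
c=snap('top','top3.png'); 
for u,v in [(213,211),(231,209.5),(222,210)]: print(ray(c,u,v,95))
E
python3 -m handwheel '{"translation": [[0.3,0.2,0],[0.25,0.3,0],[0.2,0.35,0],[0.2,0.35,0],[0.2,0.35,0],[0.2,0.35,0],[0.2,0.35,0],[0.1,0.3,0]], "twist": [-0.07,0,0,0,0,0,0,0]}' 255
```

```text
[482.5757514  135.19368643  95.        ]
[488.61498316  77.57557859  95.        ]
[486.40205876 106.42278417  95.        ]
time: 2.2
tool_pos: [370.5, -120.4, 249.2]
tcp_rot: [-3.138, -0.004, -1.465]
contact_force: [0.2, -0.1, 0.0]
grip_width: 16.7
```

```bash

python3 -m handwheel '{"translation": [[0.15,0.35,0],[0.15,0.35,0],[0.15,0.35,0],[0.1,0.3,-0.1],[0.08,0.15,-0.1],[0,0,0],[0,0,0],[0,0,0]], "twist": [0,0,0,0,0,0,0,0]}' 255
python3 - <<'E'
from h import *
c=snap('wrist','w1.png'); print(get_obs()['tool_pos'],get_obs()['tcp_rot'],get_obs()['contact_force'])
for l in ['strip_mid','tray_mid','cover_rib']:
  for r in spot_point('wrist',l)[:1]: print(l,w(c,r['position']).round(1),r['score'])
for r in search_frame('wrist','catch')[:2]: print('catch',w(c,r['position']).round(1),r['score'])
E
```

```text
time: 3.2
tool_pos: [467.8, 114.5, 220.4]
tcp_rot: [-3.132, -0.006, -1.46]
contact_force: [-0.3, 0.2, 0.1]
grip_width: 0.3
[467.89152662 114.44905468 220.53001683] [-3.13181503 -0.00634256 -1.46022316] [-0.18899036 -0.2061166  -0.35631789]
strip_mid [490.1  48.7  97.6] 0.93
tray_mid [588.1  62.3  94. ] 0.76
cover_rib [530.1  52.2 107.3] 0.98
catch [483.3 111.9  92. ] 0.91
```

View pics/w1.png

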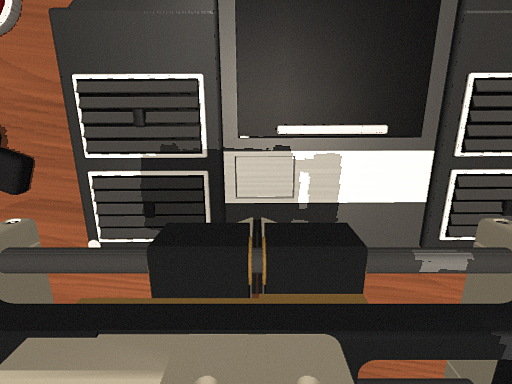

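```bash

python3 - <<'E'
from h import *
c=capture('wrist'); print(c['vertical_fov'],c['world_from_camera'].round(3))
for u,v in [(235,176),(295,176),(265,153),(265,199),(265,176)]: print(ray(c,u,v,95).round(1))
print(ray(c,225,178,95).round(1),ray(c,433,176.5,95).round(1))
for u,v in [(150,295),(365,295),(150,240),(365,230)]: print([ray(c,u,v,z).round(0) for z in (200,240)])
E
```

```text
69.67928084508671 [[ 1.10000e-01  9.61000e-01  2.54000e-01  5.35903e+02]
 [-9.94000e-01  1.04000e-01  3.40000e-02  1.23952e+02]
 [ 6.00000e-03 -2.56000e-01  9.67000e-01  3.57467e+02]
 [ 0.00000e+00  0.00000e+00  0.00000e+00  1.00000e+00]]
[479.1 137.3  95. ]
[485.4  79.3  95. ]
[504.4 110.9  95. ]
[459.2 105.6  95. ]
[482.3 108.3  95. ]
[476.1 146.7  95. ] [499.6 -54.7  95. ]
[array([417., 180., 200.]), array([447., 166., 240.])]
[array([432.,  40., 200.]), array([458.,  61., 240.])]
[array([456., 181., 200.]), array([476., 166., 240.])]
[array([477.,  49., 200.]), array([492.,  68., 240.])]
```

Wrist view: the button outline is clear at px (235–295, 153–199), centre at about world (482.5, 107). That agrees with the top view and the network. I'm descending above it.

```bash

python3 -m handwheel '{"translation": [[0.1,-0.05,-0.1],[0,0,-0.2],[0,0,-0.2],[0,0,-0.1],[0,0,0],[0,0,0],[0,0,0],[0,0,0]], "twist": [0,0,0,0,0,0,0,0]}' 255
```

```text
time: 4.5
tool_pos: [485.1, 106.5, 130.9]
tcp_rot: [-3.126, -0.006, -1.461]
contact_force: [0.0, -0.2, 0.4]
grip_width: 0.7
```

```bash

python3 -m handwheel '{"translation": [[-0.01,0,-0.05],[0,0,-0.03],[0,0,-0.01],[0,0,-0.01],[0,0,0],[0,0,0],[0,0,0],[0,0,0]], "twist": [0,0,0,0,0,0,0,0]}' 255
```

```text
time: 5.5
tool_pos: [483.7, 106.5, 115.4]
tcp_rot: [-3.125, -0.006, -1.461]
contact_force: [-0.5, -0.5, -0.4]
grip_width: 0.5
```

```bash

python3 -m handwheel '{"translation": [[0,0,-0.01],[0,0,-0.01],[0,0,0],[0,0,0],[0,0,0],[0,0,0],[0,0,0],[0,0,0]], "twist": [0,0,0,0,0,0,0,0]}' 255
```

```text
time: 6.5
tool_pos: [483.7, 106.5, 113.2]
tcp_rot: [-3.124, -0.007, -1.461]
contact_force: [-0.5, -0.1, 3.4]
grip_width: 0.5
```

```bash

python3 -m handwheel '{"translation": [[0,0,-0.01],[0,0,-0.01],[0,0,0],[0,0,0],[0,0,0],[0,0,0],[0,0,0],[0,0,0]], "twist": [0,0,0,0,0,0,0,0]}' 255
python3 - <<'E'
from h import *
c=snap('top','t5.png'); 
for r in spot_point('top','cover_rib')[:1]: print(w(c,r['position']).round(1),r['score'])
E
```

```text
time: 7.5
tool_pos: [483.6, 106.5, 110.3]
tcp_rot: [-3.124, -0.007, -1.461]
contact_force: [-1.9, 0.2, 4.0]
grip_width: 0.2
[580.4  57.8 106.4] 0.78
```

```bash

python3 -m handwheel '{"translation": [[0,0,0.15],[0,0,0.15],[0.2,-0.15,0],[0.25,-0.18,0],[0,0,0],[0,0,0],[0,0,0],[0,0,0]], "twist": [0,0,0,0,0,0,0,0]}' 255
python3 - <<'E'
from h import *
c=snap('wrist','w2.png'); 
for r in spot_point('wrist','cover_rib')[:1]: print(w(c,r['position']).round(1),r['score'])
c=snap('top','t6.png'); 
for r in spot_point('top','cover_rib')[:1]: print(w(c,r['position']).round(1),r['score'])
E
```

```text
time: 8.6
tool_pos: [551.1, 57.4, 154.0]
tcp_rot: [-3.126, -0.006, -1.459]
contact_force: [-0.3, 0.9, 1.0]
grip_width: 0.6
[572.8  59.2 104.2] 0.87
```

View pics/w2.png

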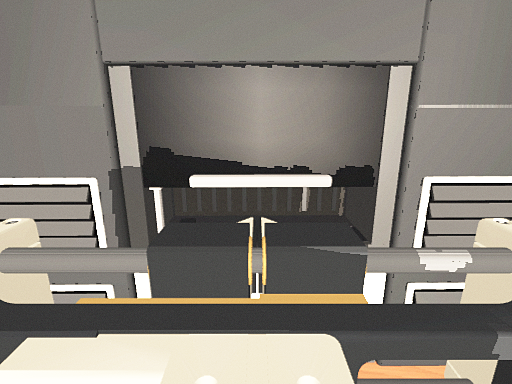

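Wrist view: the cover is ajar and the rib bar is at (190–331, 181) px, ahead of the fingers. I'm lowering in front of it.

```bash

python3 -m handwheel '{"translation": [[-0.03,0,-0.08],[0,0,-0.08],[0,0,-0.07],[0,0,0],[0,0,0],[0.04,0.005,0],[0.04,0.005,0],[0,0,0]], "twist": [0,0,0,0,0,0,0,0]}' 255
python3 - <<'E'
from h import *
c=snap('wrist','w3.png'); 
print([ray(c,u,v,104).round(1) for u,v in [(190,181),(331,181)]])
for n in ['top','scene']:
  c=snap(n,n+'7.png')
  for r in spot_point(n,'cover_rib')[:1]: print(w(c,r['position']).round(1),r['score'])
E
```

```text
time: 9.8
tool_pos: [559.8, 58.8, 117.3]
tcp_rot: [-3.125, -0.006, -1.459]
contact_force: [-0.3, -0.3, 0.2]
grip_width: 0.5
[array([589.7, 100.3, 104. ]), array([598.3,  21.8, 104. ])]
[738.1 218.  100.9] 0.37
[579.   60.9 103.7] 0.77
```

View pics/w3.png

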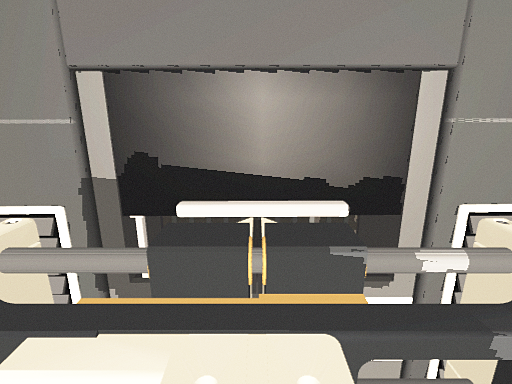

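```bash

python3 -m handwheel '{"translation": [[0,0,0.013],[0.06,0.007,0],[0.06,0.007,0],[0.06,0.007,0],[0.06,0.007,0],[0.06,0.007,0],[0,0,0],[0,0,0]], "twist": [0,0,0,0,0,0,0,0]}' 255
python3 - <<'E'
from h import *
c=snap('wrist','w4.png') 
for r in spot_point('wrist','cover_rib')[:1]: print(w(c,r['position']).round(1),r['score'])
E
```

```text
time: 11.05
tool_pos: [606.9, 64.4, 118.8]
tcp_rot: [-3.128, -0.006, -1.459]
contact_force: [0.2, -0.2, -0.2]
grip_width: 0.6
[615.2  61.4 106.7] 0.76
```

View pics/w4.png

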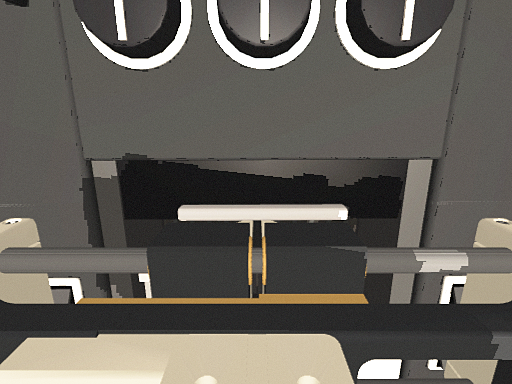

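The rib is moving with the fingers, still at row ≈212 in the picture, and the force is light. I'm continuing gently to the stop.

```bash

python3 -m handwheel '{"translation": [[0.05,0.006,0],[0.05,0.006,0],[0.04,0.005,0],[0.015,0.002,0],[0.01,0.001,0],[0,0,0],[0,0,0],[0,0,0]], "twist": [0,0,0,0,0,0,0,0]}' 255
```

```text
time: 12.15
tool_pos: [632.7, 67.4, 119.0]
tcp_rot: [-3.129, -0.006, -1.459]
contact_force: [-0.7, -0.5, 0.1]
grip_width: 0.6
```

```bash

python3 -m handwheel '{"translation": [[0.02,0.002,0],[0,0,0],[0.015,0.002,0],[0,0,0],[0,0,0],[0,0,0],[0,0,0],[0,0,0]], "twist": [0,0,0,0,0,0,0,0]}' 255
```

```text
time: 13.15
tool_pos: [633.0, 67.5, 118.8]
tcp_rot: [3.141, -0.006, -1.459]
contact_force: [-2.2, -0.8, 1.6]
grip_width: 0.1
```

```bash

python3 - <<'E'
from h import *
o=get_obs();print(o['contact_force'],o['moment'],o['dq'].round(3),o['joint_positions'])
c=snap('wrist','w5.png') 
for r in spot_point('wrist','cover_rib')[:1]: print(w(c,r['position']).round(1),r['score'])
c=snap('scene','s5.png') 
for r in spot_point('scene','cover_rib')[:1]: print(w(c,r['position']).round(1),r['score'])
cv2.imwrite('pics/s5c.png',cv2.resize(c['img'][140:290,170:370,::-1],None,fx=4,fy=4,interpolation=cv2.INTER_CUBIC))
E
```

```text
[-2.23340119 -0.8291777   1.62733074] [-0.11147755  0.41859294  0.0040402 ] [-0.002  0.001  0.     0.003 -0.001 -0.001] [-0.01139168  0.6610987   1.36158042 -0.00621675  1.11837607  1.449902  ]
[640.8  66.1 105.7] 0.79
```

View pics/w5.png

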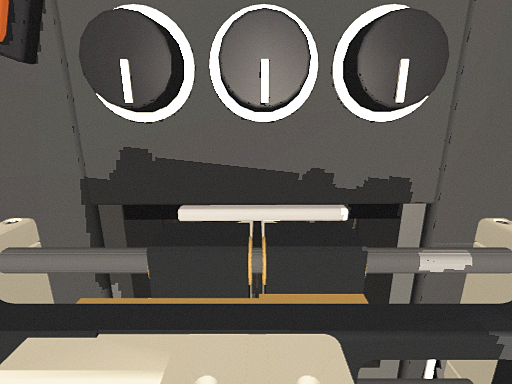

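View pics/s5c.png

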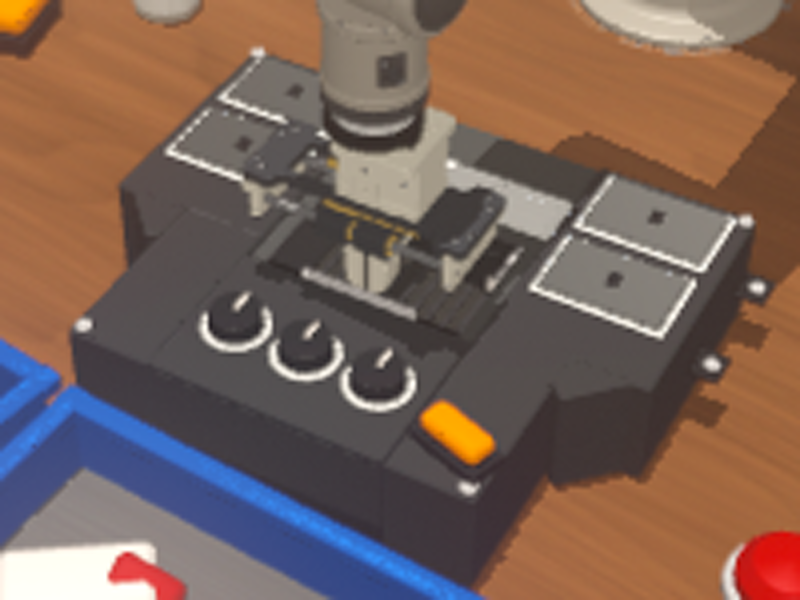

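The rib sits about 2 px below the deck edge, so it is close to its stop. I'll confirm with one slightly firmer push.

```bash

python3 -m handwheel '{"translation": [[0.03,0.003,0],[0.03,0.003,0],[0.03,0.003,0],[0.03,0.003,0],[0.03,0.003,0],[0.03,0.003,0],[0.03,0.003,0],[0.03,0.003,0]], "twist": [0,0,0,0,0,0,0,0]}' 255
```

```text
time: 14.35
tool_pos: [635.0, 67.8, 119.5]
tcp_rot: [3.053, -0.005, -1.456]
contact_force: [-19.0, -2.3, 10.8]
grip_width: 0.0
```

19 N with only 2 mm of motion, so the cover is at its stop. I'm backing off and lifting clear.

```bash

python3 -m handwheel '{"translation": [[-0.07,-0.008,0],[-0.08,-0.008,0],[-0.05,0,0.1],[0,0,0.25],[0,0,0.3],[-0.2,-0.1,0.2],[-0.3,-0.15,0],[-0.2,-0.1,0]], "twist": [0,0,0,0,0,0,0,0]}' 255
python3 - <<'E'
from h import *
for n in ['wrist','scene','top']:
  c=snap(n,n+'9.png')
  for r in spot_point(n,'cover_rib')[:1]: print(n,w(c,r['position']).round(1),r['score'])
  if n!='wrist':
    for l in ['strip_mid','tail_lamp','round_lamp','mirror','door_handle','bolt_jar','side_lamp']:
      for q in spot_point(n,l)[:1]: print(l,w(c,q['position']).round(1),round(q['score'],2))
E
```

```text
time: 15.35
tool_pos: [501.9, 13.0, 256.4]
tcp_rot: [3.07, -0.006, -1.454]
contact_force: [1.1, 0.5, 0.6]
grip_width: -0.0
wrist [643.8  68.9 105.3] 0.68
scene [648.4  71.1 104.8] 0.42
strip_mid [490.5  44.1  93.8] 0.95
tail_lamp [ 470.8 -537.8   -1.2] 0.94
round_lamp [ 6.405e+02  4.447e+02 -2.000e-01] 0.93
mirror [465.6 525.7  -2.1] 0.55
door_handle [ 629.  -461.5    0.9] 0.63
bolt_jar [ 334.4 -405.1   -4.6] 0.83
side_lamp [738.6 217.6 100.7] 0.77
strip_mid [493.8  41.8  94.4] 0.75
tail_lamp [ 470.6 -547.5   -0.8] 0.96
round_lamp [637.  446.1  -2.6] 0.6
mirror [462.3 520.9   1.3] 0.76
door_handle [ 630.  -461.3   -4.7] 0.8
bolt_jar [ 330.4 -405.1   -5.9] 0.57
side_lamp [737.8 217.1 100.6] 0.58
```

View pics/wrist9.png

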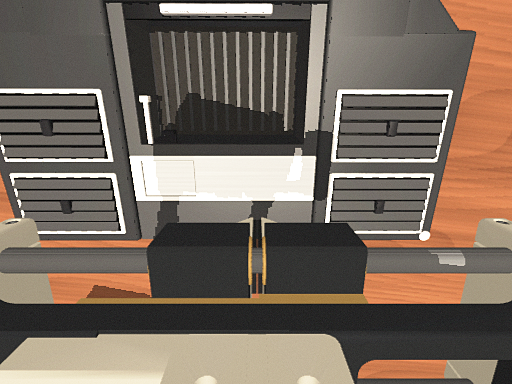

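```bash
python3 - <<'E'
import cv2
i=cv2.imread('pics/scene9.png')
cv2.imwrite('pics/s9c.png',cv2.resize(i[140:290,170:370],None,fx=4,fy=4,interpolation=cv2.INTER_CUBIC))
E
```

```text
(no output)
```

View pics/s9c.png

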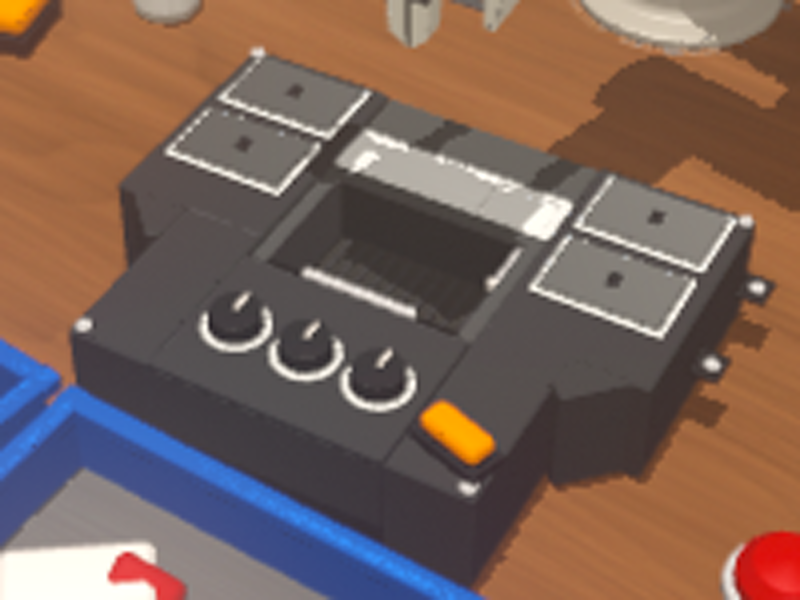

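```bash
python3 - <<'E'
from h import *
import numpy as np
c=capture('scene'); g=c['img'].copy()
i=cv2.resize(g[195:225,235:300,::-1],None,fx=12,fy=12,interpolation=cv2.INTER_NEAREST); cv2.imwrite('pics/s10.png',i)
c=capture('wrist'); i=cv2.resize(c['img'][0:40,90:340,::-1],None,fx=3.2,fy=8,interpolation=cv2.INTER_NEAREST); cv2.imwrite('pics/w10.png',i)
o=np.array([489,46.5]); a=np.array([np.cos(.116),np.sin(.116)])
for u,v,z in [(216,9,104),(216,150,94),(223,155,95),(223,200,95)]: print(u,v,((ray(c,u,v,z)[:2]-o)@a).round(1))
E
```

```text
216 9 158.0
216 150 31.3
223 155 26.1
223 200 -25.6
```

View pics/w10.png

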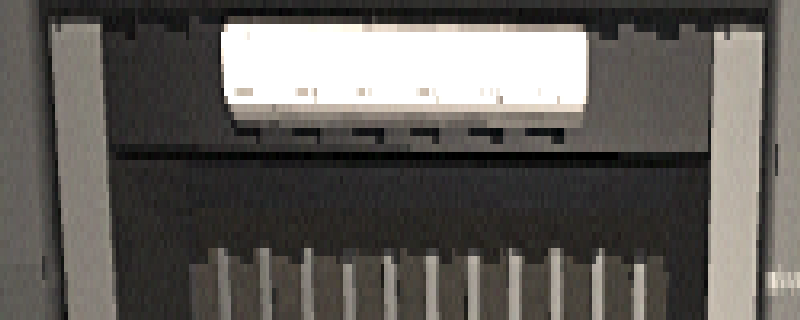

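View pics/s10.png

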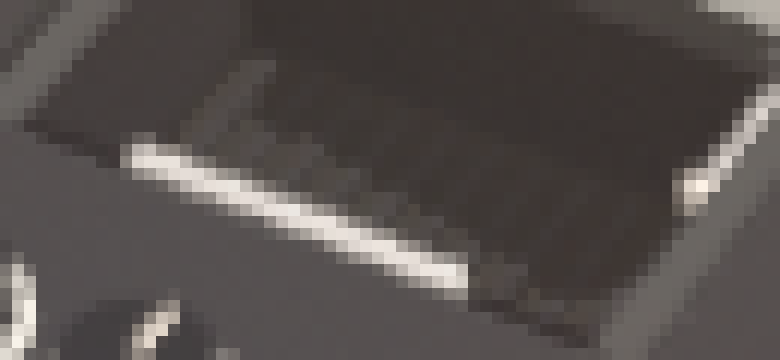

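```bash
python3 - <<'E'
from h import *
o=get_obs(); print(o['time'],o['tool_pos'],o['contact_force'],abs(o['dq']).max())
print(close_job())
E
```

```text
16.45 [502.74426932  13.52016099 254.6394147 ] [0.48513993 0.37928565 0.77868617] 0.0008430670628665498
the job is handed in; nothing more can be done
None
```

The tray demonstration is done and handed in at about 16.5 s of robot time. The button was pressed, the cover sprang ajar, and I pushed it back by its rib to the stop. The interface gave no verdict.

- **Button:** I found it by looking, in the top and wrist pictures, rather than by feeling along the strip. It sits at about panel y = +60 mm. I pressed it with the closed fingertips, reading about 4 N, and the rib then showed about 45 mm further back. I then let the button go. That it is out again rests on lifting off and on the pictures; nothing reads the catch directly.
- **Cover:** I pushed the rib back until the force rose to 19 N in x with only about 2 mm more motion. That force was well under the 45 N limit.
- **Final check:** The rib sits right against the heater deck edge in the last pictures. The position readings disagree slightly: panel x about 157 to 158 mm from the wrist camera and about 161 mm from the scene camera, where fully back is 160 mm. The top camera's network found no rib in the last picture, so I relied on the stop force and the close-up pictures.
- **Loose parts:** The top camera puts every loose part within about 5 mm of where it was first found, which is within the network's error. The scene camera's tail-lamp reading was about 8 mm from the first top-camera reading, but the arm never went near the lamp.
- **Hand:** It stopped about 130 mm above the panel and touches nothing. The tool was still tilted about 0.07 rad after the last push.

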